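# Feel round the lip of a cylinder bore

## Robot

A 6-joint arm with a two-finger parallel gripper is mounted at the origin on the work surface. World frame = base frame: x ahead of the robot, y to its left, z up, the work surface at z = 0. Lengths are in m, angles in rad, forces in N, time in s.
With the tool pointing down it reaches from about 0.35 to 0.775 m from the base axis. Payload 5.5 kg.
Tool frame: the origin (TCP) lies midway between the tips of the shut fingers; the grasp point (between the pads) lies 19 mm behind it; z points along the fingers, y is the line along which they close (so a half turn about z gives the same grasp; the last joint's range is limited). The gripper opens to 85 mm and grips with 20 to 120 N. Pads are 22 mm wide; open, the fingers measure 114 mm over their backs; the gripper's body (76 mm by 85 mm) begins 54 mm behind the grasp point. The pads swing forward as they close: fully open they stand 13 mm farther back than shut.
Start: joints at [-1.243, 0.313, 0.046, 1.304, 0, 1.431], TCP at [0.259, -0.513, 0.231] pointing down, gripper open.
Joint ranges: [-2.76, 2.76], [-0.86, 1.69], [-1.03, 1.26], [-2.2, 2.34], [-1.47, 1.5], [-3.14, 3.14]. Speed limits (rad/s): [2.57, 2.57, 3.14, 3.14, 3.14, 3.14].

## Interface

Orientations are given as a unit quaternion [w, x, y, z].
In Python, from workcell import telemetry, imaging, env gives the robot as it stands. The module is installed in compiled form; this text tells all that it offers.
- The arm moves only by the tool step_arm, never from a script. Its argument "moves" is a list of rows, each a list of 3 entries, a list of its own where there are three numbers: the shift along the tool's x, y, z in mm, then the turn, a rotation vector about the tool's x, y, z in rad, then the finger opening in mm, from 0 to 85.4. A call has 1 to 8 rows; each row is the pose to reach, as a shift and turn from the pose commanded when the call began, along the tool's axes at that moment; what a row does not reach only later rows make up. A row lasts 1/12 s, in which the tool goes at most 41.7 mm and 7.16 degrees, less where a joint would pass 70% of its speed; a pose out of reach is approached as far as the arm can. A call with a gripper value outside its range is refused whole. The fingers move at their own pace and stop on an object; "grip_force" is the grip in N (left out, the last holds). Time passes only in rows, so rows that repeat a pose let the fingers close. It gives the time, the measured TCP pose, the force, the opening and the grip force at its end, in the units of the state.
- telemetry.get_state(): the state, without advancing time (a new reading comes with each control period).
- imaging.read_camera(name): name is "scene" or "side" or "wrist"; returns the picture (420x560x3 uint8, red, green, blue); there is no depth.
- imaging.camera_params(name): a dict with "camera_matrix" (3x3 intrinsics, pixels), "pose" (4x4, takes a point from camera to world coordinates). Camera axes: x right, y up, looking along -z (the intrinsics and any distortion apply to the point x, -y, -z); pixel columns grow to the right and rows downward; lengths in m; the calibration is good to about 2 mm. A picture is of the moment at which its call begins: read the wrist's pose just before it. camera_params takes no time and is no camera call; for the wrist camera it gives the pose at the moment of the call.
- env.hand_in(): hands the job in; it is judged then, once.
The state is a dict: "clock": time; "joint_pos": joint angles; "qvel": joint speeds; "tau": joint torques, N m; "tcp_pos": TCP position; "orientation": TCP orientation; "wrist_force": force on the tool from outside, world axes, zero at the start; "ft_torque": the same for the moment, N m; "finger_gap": finger opening in m; "grip_force": force on a finger pad.
Only numpy, scipy, OpenCV 4.12 (cv2) and the standard library are available. Lean on these libraries where they do the work, as an engineer would, in place of code of your own. Each camera call takes 0.05 s, during which the arm holds its last target. There are 200 camera calls.

## Task

Feel the lip of the cylinder bore for burrs before the piston goes in: with the fingers shut and pointing down, set the fingertips lightly on the top rim of the iron sleeve at the side next to the cam-chain tunnel (the rectangular slot in the deck), run them along the rim clockwise as seen from above, right round the bore and back to the tunnel side, then lift clear. Touch only lightly: do not press hard, and do not shift, tip or lift the barrel. Leave the piston, gudgeon pin, oil bottle and spanner where they are.

Things in the scene. Friction and masses are not known exactly. Their poses are not given: they have to be found in the camera images.
- barrel: Finned aluminium cylinder barrel, 174 x 152 mm in plan, loose, about 2.8 kg, standing upright on the 4 mm mat on its round spigot. Origin: on the bore axis at the underside; z up. Flat top deck 110 mm above the origin. Three sides lie 76 mm from the bore axis; the fourth, own +x, 98 mm, as the cam-chain tunnel runs down there. A 12 mm stud hole in each deck corner, at x, y = +-63 mm.
- tunnel (a point): Middle of the mouth of the cam-chain tunnel, at deck height, 71 mm from the bore axis along the barrel's +x: a rectangular through slot, 26 mm (barrel x) by 56 mm (barrel y). The two stud holes beside it (barrel x = 63, y = +-63 mm) carry hollow steel dowels, 16 mm across, standing 8 mm above the deck.
- sleeve: Dark iron cylinder sleeve fixed in the barrel: a plain tube, bore 90 mm, outside 100 mm, 112 mm tall, open at both ends. Its top rim is flat, 5 mm wide, and stands 2 mm above the aluminium deck all round. Same origin and axes as the barrel. This rim is the lip to feel. Rigid; it does not give under the finger.
- rim0 (a point): Point on the top of the sleeve's rim (middle of its 5 mm width, 47.5 mm from the bore axis, 112 mm above the barrel's underside) on the side nearest the cam-chain tunnel: the place to begin and to finish.
- rim1 (a point): Point on the rim's top, 40 degrees round from rim0, clockwise seen from above. The rim is felt at each of these points when the fingertips touch the sleeve while the point midway between them stands over it, to about 13 mm sideways.
- rim2 (a point): Point on the rim's top, 80 degrees round from rim0, clockwise seen from above.
- rim3 (a point): Point on the rim's top, 120 degrees round from rim0, clockwise seen from above.
- rim4 (a point): Point on the rim's top, 160 degrees round from rim0, clockwise seen from above.
- rim5 (a point): Point on the rim's top, 200 degrees round from rim0, clockwise seen from above.
- rim6 (a point): Point on the rim's top, 240 degrees round from rim0, clockwise seen from above.
- rim7 (a point): Point on the rim's top, 280 degrees round from rim0, clockwise seen from above.
- rim8 (a point): Point on the rim's top, 320 degrees round from rim0, clockwise seen from above.
- piston: Aluminium piston standing crown up on the mat, 89 mm diameter, 74 mm tall, loose. Origin: centre of its underside.
- pin: Steel gudgeon pin (tube), 22 mm diameter, 62 mm tall, standing on end, loose. Origin: centre of its underside.
- oil: Grey plastic oil bottle, 58 mm diameter, 145 mm tall, standing, loose. Origin: centre of its underside.
- spanner: Combination spanner 160 mm long lying flat on the mat, 8 mm thick, loose. Origin: its middle, at the underside; own x along its length.
Things that resemble listed ones, but are neither listed nor needed, are in the scene too. Several things have the shape of the oil; the one meant has the colours described above.

How it is judged:
On the way, in this order (a step that is already met when the one before it is completed fails the run):
1. the fingertips touch the rim at the tunnel side (horizontal distance between the grasp point and rim0 below 0.013 m and contact force between the fingers and sleeve above 0.3 N), for 0.03 s.
2. the fingertips touch the rim 40 degrees clockwise from the tunnel side (horizontal distance between the grasp point and rim1 below 0.013 m and contact force between the fingers and sleeve above 0.3 N), for 0.03 s.
3. the fingertips touch the rim 80 degrees clockwise from the tunnel side (horizontal distance between the grasp point and rim2 below 0.013 m and contact force between the fingers and sleeve above 0.3 N), for 0.03 s.
4. the fingertips touch the rim 120 degrees clockwise from the tunnel side (horizontal distance between the grasp point and rim3 below 0.013 m and contact force between the fingers and sleeve above 0.3 N), for 0.03 s.
5. the fingertips touch the rim 160 degrees clockwise from the tunnel side (horizontal distance between the grasp point and rim4 below 0.013 m and contact force between the fingers and sleeve above 0.3 N), for 0.03 s.
6. the fingertips touch the rim 200 degrees clockwise from the tunnel side (horizontal distance between the grasp point and rim5 below 0.013 m and contact force between the fingers and sleeve above 0.3 N), for 0.03 s.
7. the fingertips touch the rim 240 degrees clockwise from the tunnel side (horizontal distance between the grasp point and rim6 below 0.013 m and contact force between the fingers and sleeve above 0.3 N), for 0.03 s.
8. the fingertips touch the rim 280 degrees clockwise from the tunnel side (horizontal distance between the grasp point and rim7 below 0.013 m and contact force between the fingers and sleeve above 0.3 N), for 0.03 s.
9. the fingertips touch the rim 320 degrees clockwise from the tunnel side (horizontal distance between the grasp point and rim8 below 0.013 m and contact force between the fingers and sleeve above 0.3 N), for 0.03 s.
10. the fingertips touch the rim at the tunnel side again (all of step 1), for 0.03 s.
At the end, for the whole second after the job is handed in: The barrel stands upright (within 0.05 rad) and at rest within 10 mm of where it was; the piston, gudgeon pin, oil bottle and spanner are within 15 mm of where they were and upright or flat as found (within 0.12 rad) (distance of each of rim0, rim4 from where it was at the start of the episode below 0.01 m and angle between barrel's own z axis and vertical below 0.05 rad and linear speed of barrel below 0.01 m/s and distance of each of piston, pin, oil, spanner from where it was at the start of the episode below 0.015 m and angle between each of piston, pin, oil, spanner's own z axis and vertical below 0.12 rad); the robot touches nothing.
It fails at once if the sleeve or barrel is pressed with more than 30 N (contact force between any of the arm, the fingers and barrel above 30 N).
It fails at once if the barrel is shifted or turned by more than 10 mm at the rim (distance of any of rim0, rim4 from where it was at the start of the episode above 0.01 m).
It fails at once if the barrel is lifted (8 mm) or tipped (0.1 rad) (height (world z) of barrel above 0.012 m or angle between barrel's own z axis and vertical above 0.1 rad).
It fails at once if the piston, gudgeon pin, oil bottle or spanner is moved by more than 15 mm (distance of any of piston, pin, oil, spanner from where it was at the start of the episode above 0.015 m).
It also fails if it takes over 64 s, if anything falls off the work surface, if the arm or the gripper's body presses on something with over 40 N, if the wrist force passes 120 N, or if a joint passes its speed limit or range.

## Working session

There is one attempt and no reset: what is moved stays moved. The work goes in short steps, Python scripts to look and compute and a tool call to move; the robot and the scene stay as the last step left them, time stands still between calls to the robot, and variables do not carry over. Pictures are saved under pics/ and viewed, at most 10 in all, crops included, and the job is handed in when it is done.

Besides the shell and the picture viewer there is one more tool, called as name(argument=value, ...), one argument or row to a line, values as JSON. step_arm: Moves the arm, as the interface text tells. Its arguments: {"type":"object","properties":{"moves":{"type":"array"},"grip_force":{"type":"number"}},"required":["moves"]}

```bash
mkdir -p pics
cat > h.py <<'E'
from workcell import telemetry, imaging, env
import numpy as np, cv2
def snap(n,f):
    p=imaging.camera_params(n); im=np.asarray(imaging.read_camera(n)); cv2.imwrite('pics/'+f,im[:,:,::-1]); np.savez('pics/'+f[:-4]+'.npz',im=im,K=p['camera_matrix'],T=p['pose']); return im,p
def ray(p,uv):
    K=np.array(p['camera_matrix']);T=np.array(p['pose']);d=np.linalg.inv(K)@[uv[0],uv[1],1.]
    return T[:3,3],T[:3,:3]@(d*[1,-1,-1])
def plane(p,uv,z):
    o,d=ray(p,uv); return o+d*(z-o[2])/d[2]
def proj(p,X):
    T=np.array(p['pose']);c=T[:3,:3].T@(np.array(X)-T[:3,3]);c=c*[1,-1,-1];q=np.array(p['camera_matrix'])@c;return q[:2]/q[2]
E
python3 - <<'E'
from h import *
for n in('scene','side'):
    im,p=snap(n,n+'.png'); print(n,{k:np.round(v,3).tolist() for k,v in p.items()})
print(telemetry.get_state())
a=cv2.imread('pics/scene.png');b=cv2.imread('pics/side.png');cv2.imwrite('pics/both.png',np.hstack([cv2.resize(a,(400,300)),cv2.resize(b,(400,300))]))
E
```

```text
scene {'camera_matrix': [[531.786, 0.0, 279.467], [0.0, 531.786, 212.826], [0.0, 0.0, 1.0]], 'pose': [[0.433, -0.692, 0.578, 1.422], [0.901, 0.323, -0.289, -0.356], [0.014, 0.646, 0.763, 1.111], [0.0, 0.0, 0.0, 1.0]]}
side {'camera_matrix': [[465.981, 0.0, 278.253], [0.0, 465.981, 215.289], [0.0, 0.0, 1.0]], 'pose': [[-0.766, 0.498, -0.405, 0.141], [-0.642, -0.605, 0.471, 0.566], [-0.01, 0.622, 0.783, 1.015], [0.0, 0.0, 0.0, 1.0]]}
{'clock': 0.1, 'joint_pos': array([-1.24256220e+00,  3.13960723e-01,  4.50822160e-02,  1.30359495e+00,
       -1.98502881e-05,  1.43119707e+00]), 'qvel': array([-2.62008118e-04, -2.73697337e-03,  3.82027921e-03, -3.59724293e-04,
       -1.05944588e-03,  9.68833899e-06]), 'tau': array([ 3.81008009e-03, -4.81723845e+01,  2.99244493e+01,  1.27301386e-02,
       -1.32273021e-04, -1.83155583e-05]), 'tcp_pos': array([ 0.25913532, -0.512783  ,  0.23047364]), 'orientation': array([-8.33904176e-04,  9.72765667e-01,  2.31789243e-01, -8.88552103e-05]), 'wrist_force': array([-0.7338329 , -0.36650638,  0.52859024]), 'ft_torque': array([ 0.01582211, -0.0695585 ,  0.0032458 ]), 'grip_force': 0.0, 'finger_gap': 0.08535486586607348}
```

View pics/scene.png

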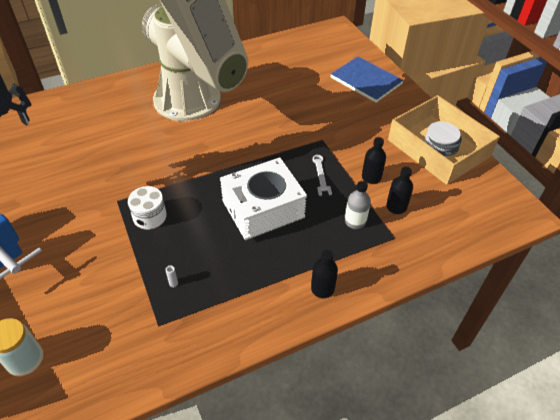

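View pics/side.png

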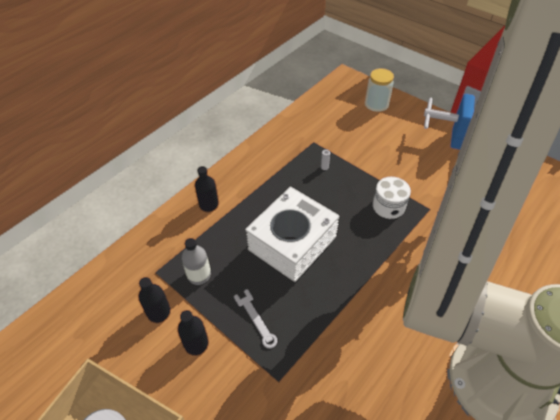

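The scene view shows one barrel with its bore near (267,185) and the tunnel slot near (238,195). In the side view the bore is near (291,225) and the slot near (309,207). The grey oil bottle is at (357,207) in scene and the black lookalikes are at (324,275), (400,192) and (374,162). The piston, pin and spanner are also clear. Next I take an enlarged crop to confirm the barrel and make a first measurement.

Run:
```python
import cv2,numpy as np
a=cv2.imread('pics/scene.png')[150:245,210:315];b=cv2.imread('pics/side.png')[180:285,240:345]
r=lambda x:cv2.resize(x,(400,400),interpolation=cv2.INTER_CUBIC)
cv2.imwrite('pics/crop1.png',np.hstack([r(a),r(b)]))
```

```text
(no output)
```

View pics/crop1.png

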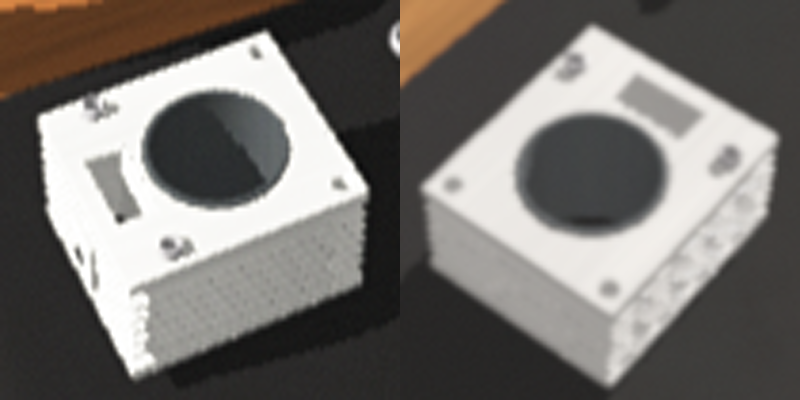

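The crop shows one barrel, with the tunnel slot and two dowels on the scene-left side. The bore is at scene (267,185) and side (291,225). Now I measure it from both views.

```bash
cat >> h.py <<'E'
def blob(im,seed,lo,hi):
    g=cv2.cvtColor(im,cv2.COLOR_RGB2GRAY); m=((g>=lo)&(g<hi)).astype(np.uint8)
    n,l,s,c=cv2.connectedComponentsWithStats(m,connectivity=4); k=l[seed[1],seed[0]]; mm=(l==k).astype(np.uint8)
    ct=max(cv2.findContours(mm,cv2.RETR_EXTERNAL,cv2.CHAIN_APPROX_NONE)[0],key=len)[:,0].astype(float)
    return ct,c[k],s[k]
def circ(P):
    A=np.c_[2*P[:,:2],np.ones(len(P))];x=np.linalg.lstsq(A,(P[:,:2]**2).sum(1),rcond=None)[0];return x[:2],np.sqrt(x[2]+x[:2]@x[:2])
def tri(p1,u1,p2,u2):
    o1,d1=ray(p1,u1);o2,d2=ray(p2,u2);t=np.linalg.lstsq(np.c_[d1,-d2],o2-o1,rcond=None)[0]
    a=o1+t[0]*d1;b=o2+t[1]*d2;return (a+b)/2,np.linalg.norm(a-b)
E
python3 - <<'E'
from h import *
D={n:np.load(f'pics/{n}.npz') for n in('scene','side')};P={n:dict(camera_matrix=d['K'],pose=d['T']) for n,d in D.items()}
seeds={'scene':((260,185),(241,196)),'side':((291,225),(309,207))}
C={};S={}
for n in P:
    g=cv2.cvtColor(D[n]['im'],cv2.COLOR_RGB2GRAY);
    ct,c,s=blob(D[n]['im'],seeds[n][0],0,150);e=cv2.fitEllipse(ct.astype(np.float32));print(n,s,e)
    for z in(.106,.116,.126):print(z,circ(np.array([plane(P[n],u,z) for u in ct])))
    C[n]=e[0]
    u=seeds[n][1];print(g[u[1],u[0]-12:u[0]+13])
    ct,c,s=blob(D[n]['im'],u,90,215);print('slot',c,s,cv2.minAreaRect(ct.astype(np.float32)));S[n]=c
b=tri(P['scene'],C['scene'],P['side'],C['side']);t=tri(P['scene'],S['scene'],P['side'],S['side']);print(b,t)
v=t[0]-b[0];print(np.hypot(*v[:2]),np.degrees(np.arctan2(v[1],v[0])))
E
```

```text
scene [247 171  39  29 844] ((266.21221923828125, 185.0465850830078), (26.807422637939453, 37.91827392578125), 89.86973571777344)
0.106 (array([0.56122182, 0.03482992]), np.float64(0.0482154692844241))
0.116 (array([0.56978504, 0.03094021]), np.float64(0.0477357482189323))
0.126 (array([0.57834825, 0.02705051]), np.float64(0.04725602715343194))
[251 253 251 249 250 250 251 242 162 143 145 148 146 135 134 157 234 255
 254 254 254 251 251 249 242]
slot [239.34848485 193.6969697 ] [232 186  15  17 132] ((239.1675262451172, 194.435546875), (17.159196853637695, 9.477046966552734), 68.96248626708984)
side [ 271  210   39   32 1000] ((289.8064880371094, 225.3739776611328), (31.223352432250977, 38.75190734863281), 90.24774169921875)
0.106 (array([0.57043674, 0.02438505]), np.float64(0.04768317201763028))
0.116 (array([0.56571594, 0.03034474]), np.float64(0.047158411140690096))
0.126 (array([0.56099515, 0.03630443]), np.float64(0.04663365026375082))
[227 206 177 165 158 154 152 152 153 151 151 151 150 150 150 152 157 166
 181 200 218 228 233 234 233]
slot [307.80275229 207.61926606] [296 199  24  18 218] ((307.6764831542969, 207.7058563232422), (22.80931282043457, 10.118415832519531), 30.963754653930664)
(array([0.56704825, 0.03068367, 0.11290369]), np.float64(0.0027506671575320074)) (array([ 0.56673475, -0.04251787,  0.11292434]), np.float64(0.00015947136048091894))
0.07320220657958001 -90.2453797536755
```

step_arm(
  moves=[
    [[33, -22, 0], [0, 0, 0], 0],
    [[66, -44, 0], [0, 0, 0], 0],
    [[99, -66, 0], [0, 0, 0], 0],
    [[132, -88, 0], [0, 0, 0], 0],
    [[165, -110, 0], [0, 0, 0], 0],
    [[198, -132, 0], [0, 0, 0], 0],
    [[231, -154, 0], [0, 0, 0], 0],
    [[264, -176, 0], [0, 0, 0], 0],
  ],
)

```text
clock: 0.77
tcp_pos: [0.4159, -0.2352, 0.2311]
orientation: [-0.0, 0.973, 0.232, -0.0]
wrist_force: [0.7, -1.3, 0.3]
finger_gap: -0.0
grip_force: 0.0
```

step_arm(
  moves=[
    [[33, -22, 0], [0, 0, 0], 0],
    [[66, -44, 0], [0, 0, 0], 0],
    [[99, -66, 0], [0, 0, 0], 0],
    [[132, -88, 0], [0, 0, 0], 0],
    [[165, -110, 0], [0, 0, 0], 0],
    [[198, -132, 0], [0, 0, 0], 0],
    [[231, -154, 0], [0, 0, 0], 0],
    [[256, -171, 0], [0, 0, 0], 0],
  ],
)

```text
clock: 1.43
tcp_pos: [0.5677, 0.0338, 0.2308]
orientation: [-0.0, 0.973, 0.233, -0.0]
wrist_force: [1.0, -1.1, 0.1]
finger_gap: 0.0001
grip_force: 0.0
```

Run:
```python
from h import *
s=telemetry.get_state();print(s['clock'],s['tcp_pos'],s['orientation'],s['finger_gap'],s['wrist_force'])
im,p=snap('wrist','w1.png');print(np.round(p['pose'],3),p['camera_matrix'],proj(p,[.567,.0305,.116]),proj(p,[.567,-.0425,.114]))
```

```text
1.4333 [0.56771078 0.03381385 0.23079105] [-2.62214087e-04  9.72579776e-01  2.32569346e-01 -9.76146742e-05] 0.0001465619898868873 [ 1.04918962 -1.06362548  0.0916721 ]
[[ 0.453  0.849  0.273  0.638]
 [-0.892  0.431  0.14   0.069]
 [ 0.001 -0.307  0.952  0.374]
 [ 0.     0.     0.     1.   ]] [[307.15069502   0.         277.31088307]
 [  0.         307.15069502 206.22014433]
 [  0.           0.           1.        ]] [279.15230844 203.18543581] [349.91237527 236.88008767]
```

View pics/w1.png

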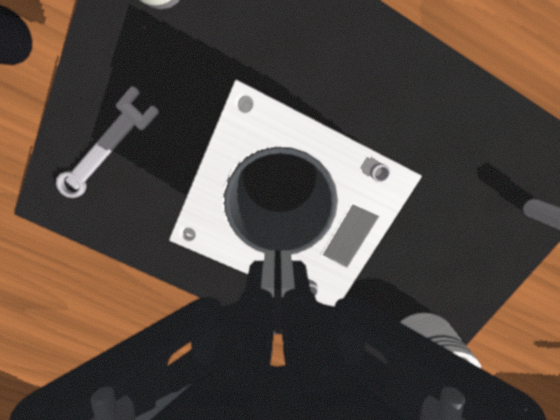

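The wrist view shows the bore at about (280,200), the slot at (351,236) and the shut fingertips at (279,265). The predicted slot position, (350,237), agrees. Next is a quick circle fit.

Run:
```python
from h import *
d=np.load('pics/w1.npz');p=dict(camera_matrix=d['K'],pose=d['T'])
ct,c,s=blob(d['im'],(281,215),0,150);ct=ct[(ct[:,1]<238)&(ct[:,0]>200)&(ct[:,0]<345)]
for z in(.111,.116,.121):
    W=np.array([plane(p,u,z) for u in ct]);b,r=circ(W)
    for _ in range(3):
        k=abs(np.hypot(*(W[:,:2]-b).T)-r)<.002;b,r=circ(W[k])
    print(z,b,r,k.mean())
g=cv2.cvtColor(d['im'],cv2.COLOR_RGB2GRAY);print(g[236,330:375])
ct,c,s=blob(d['im'],(351,236),60,170);t=plane(p,cv2.minAreaRect(ct.astype(np.float32))[0],.114);W=np.array([plane(p,u,.114)[:2] for u in ct],np.float32);print(s,t,cv2.minAreaRect(W*1000))
```

```text
0.111 [ 0.27495176 -0.11224278] 0.4817367865865277 1.0
0.116 [ 0.27423507 -0.11267692] 0.481103171558796 1.0
0.121 [ 0.27351894 -0.11311078] 0.48046953831810335 1.0
[232 226 213 175 135 118 115 117 119 119 117 118 120 118 118 121 117 119
 118 118 119 120 119 117 118 116 117 116 118 117 118 116 116 121 125 146
 180 222 239 244 243 242 243 242 243]
[ 323  205   55   62 1653] [ 0.56862203 -0.04185133  0.114     ] ((567.3968505859375, -41.815093994140625), (56.8536376953125, 26.922914505004883), 0.8026679158210754)
```

Centre is about (0.5675, 0.0295), with the tunnel towards world -y and the rim top at about z=0.116. I turn the tool to line up with the world axes, go over rim0 at (0.5675, -0.018), and descend to about 0.125.

step_arm(
  moves=[
    [[-12, 23, 0], [0, 0, 0.117], 0],
    [[-23.5, 46.2, 20], [0, 0, 0.235], 0],
    [[-23.5, 46.2, 50], [0, 0, 0.352], 0],
    [[-23.5, 46.2, 75], [0, 0, 0.4695], 0],
    [[-23.5, 46.2, 95], [0, 0, 0.4695], 0],
    [[-23.5, 46.2, 105], [0, 0, 0.4695], 0],
    [[-23.5, 46.2, 105], [0, 0, 0.4695], 0],
    [[-23.5, 46.2, 105], [0, 0, 0.4695], 0],
  ],
)

```text
clock: 2.15
tcp_pos: [0.5666, -0.0209, 0.1262]
orientation: [-0.0, 1.0, -0.001, -0.0]
wrist_force: [0.5, 0.5, -0.4]
finger_gap: 0.0003
grip_force: 0.0
```

Run:
```python
from h import *
s=telemetry.get_state();print(s['clock'],s['tcp_pos'],s['orientation'],s['wrist_force'])
im,p=snap('wrist','w2.png')
```

```text
2.15 [ 0.56657814 -0.02086082  0.12624504] [-4.65116151e-05  9.99999701e-01 -6.07113060e-04 -4.77595961e-04] [ 0.54390391  0.46462486 -0.40833786]
```

View pics/w2.png

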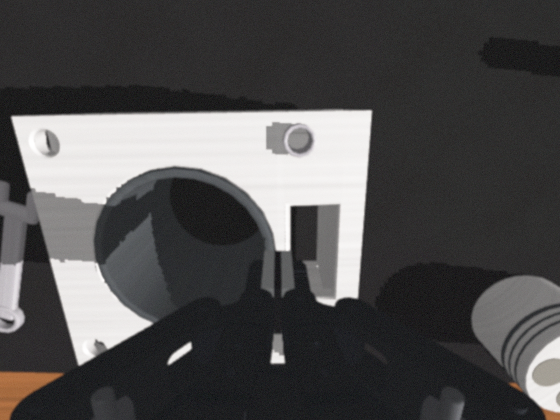

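The fingers, at (280,258), stand over the tunnel-side rim, with slot at (318,250), and both dowels are well clear. Refining the centre from this closer view, using the outer arc.

Run:
```python
from h import *
d=np.load('pics/w2.npz');p=dict(camera_matrix=d['K'],pose=d['T']);g=cv2.cvtColor(d['im'],cv2.COLOR_RGB2GRAY)
c=np.array([187,245.]);L=[]
for a in np.radians(np.arange(-165,-5,5)):   # first dark->bright crossing outward
    r=np.arange(60,120);q=(c+np.outer(r,[np.cos(a),np.sin(a)]));v=g[q[:,1].astype(int),q[:,0].astype(int)]
    k=np.argmax(v>170);L.append(plane(p,q[k],.116))
W=np.array(L);b,r=circ(W);print(b,r)
for _ in range(4):
    k=abs(np.hypot(*(W[:,:2]-b).T)-r)<.0015;b,r=circ(W[k]);print(b,r,k.sum())
```

```text
[0.57560591 0.02639784] 0.0427939473716978
[0.56774939 0.0282343 ] 0.049446921448521176 20
[0.56660319 0.02870396] 0.05054309170842652 29
[0.56660319 0.02870396] 0.05054309170842652 29
[0.56660319 0.02870396] 0.05054309170842652 29
```

step_arm(
  moves=[
    [[1, -3, 4], [0, 0, 0], 0],
    [[1, -3, 7], [0, 0, 0], 0],
    [[1, -3, 7], [0, 0, 0], 0],
  ],
)

```text
clock: 2.45
tcp_pos: [0.5682, -0.0177, 0.1196]
orientation: [0.0, 1.0, -0.001, 0.0]
wrist_force: [-0.2, -0.7, 0.4]
finger_gap: -0.0002
grip_force: 0.0
```

Centre is (0.567, 0.029), so rim0 is at (0.567, -0.0185). I descend gently from here.

step_arm(
  moves=[
    [[-1, 1, 1], [0, 0, 0], 0],
    [[-1, 1, 2], [0, 0, 0], 0],
    [[-1, 1, 2], [0, 0, 0], 0],
  ],
)

```text
clock: 2.7
tcp_pos: [0.5667, -0.019, 0.1173]
orientation: [0.0, 1.0, -0.001, 0.0]
wrist_force: [0.2, 0.4, 0.0]
finger_gap: 0.0002
grip_force: 0.0
```

step_arm(
  moves=[
    [[0, 0, 0.5], [0, 0, 0], 0],
    [[0, 0, 1], [0, 0, 0], 0],
    [[0, 0, 1], [0, 0, 0], 0],
  ],
)

```text
clock: 2.95
tcp_pos: [0.5668, -0.0189, 0.1162]
orientation: [0.0, 1.0, -0.001, -0.0]
wrist_force: [-0.3, -0.4, -1.4]
finger_gap: -0.0003
grip_force: 0.0
```

step_arm(
  moves=[
    [[0, 0, 0.5], [0, 0, 0], 0],
    [[0, 0, 0.5], [0, 0, 0], 0],
    [[0, 0, 0.5], [0, 0, 0], 0],
  ],
)

```text
clock: 3.2
tcp_pos: [0.5669, -0.0189, 0.1161]
orientation: [0.0, 1.0, -0.001, 0.0]
wrist_force: [-1.2, 0.3, 2.2]
finger_gap: 0.0001
grip_force: 1.3
```

step_arm(
  moves=[
    [[0, 0, 0.4], [0, 0, 0], 0],
    [[0, 0, 0.4], [0, 0, 0], 0],
    [[0, 0, 0.4], [0, 0, 0], 0],
  ],
)

```text
clock: 3.45
tcp_pos: [0.5669, -0.0189, 0.116]
orientation: [0.0, 1.0, -0.001, 0.0]
wrist_force: [-1.7, -0.1, 4.8]
finger_gap: -0.0
grip_force: 2.6
```

Contact is light (about 5 N). I compute the arc table in tool axes: tool x = world x, tool y = -world y.

Run:
```python
import numpy as np
P=lambda a:47.5*np.array([-np.sin(np.radians(a)),np.cos(np.radians(a))])
for s in range(0,360,40): print(s,[np.round(P(s+5*k)-P(s),1).tolist() for k in range(1,9)])
```

```text
0 [[-4.1, -0.2], [-8.2, -0.7], [-12.3, -1.6], [-16.2, -2.9], [-20.1, -4.5], [-23.7, -6.4], [-27.2, -8.6], [-30.5, -11.1]]
40 [[-3.1, -2.8], [-5.9, -5.9], [-8.4, -9.1], [-10.6, -12.6], [-12.5, -16.3], [-14.1, -20.1], [-15.3, -24.1], [-16.2, -28.1]]
80 [[-0.5, -4.1], [-0.7, -8.2], [-0.5, -12.4], [0.0, -16.5], [0.9, -20.5], [2.1, -24.5], [3.7, -28.3], [5.6, -32.0]]
120 [[2.2, -3.5], [4.7, -6.8], [7.5, -9.8], [10.6, -12.6], [13.9, -15.2], [17.4, -17.4], [21.1, -19.3], [24.9, -20.9]]
160 [[4.0, -1.2], [8.0, -2.1], [12.1, -2.7], [16.2, -2.9], [20.4, -2.7], [24.5, -2.1], [28.5, -1.2], [32.5, -0.0]]
200 [[3.8, 1.6], [7.5, 3.5], [11.0, 5.7], [14.3, 8.2], [17.3, 11.0], [20.1, 14.1], [22.7, 17.4], [24.9, 20.9]]
240 [[1.9, 3.7], [3.5, 7.5], [4.7, 11.5], [5.6, 15.5], [6.2, 19.6], [6.4, 23.8], [6.2, 27.9], [5.6, 32.0]]
280 [[-0.9, 4.0], [-2.1, 8.0], [-3.7, 11.8], [-5.6, 15.5], [-7.9, 19.0], [-10.4, 22.3], [-13.2, 25.3], [-16.2, 28.1]]
320 [[-3.3, 2.5], [-6.8, 4.7], [-10.5, 6.7], [-14.3, 8.2], [-18.2, 9.5], [-22.3, 10.4], [-26.4, 10.9], [-30.5, 11.1]]
```

step_arm(
  moves=[
    [[-4.1, -0.2, 0.1], [0, 0, 0], 0],
    [[-8.2, -0.7, 0.1], [0, 0, 0], 0],
    [[-12.3, -1.6, 0.1], [0, 0, 0], 0],
    [[-16.2, -2.9, 0.1], [0, 0, 0], 0],
    [[-20.1, -4.5, 0.1], [0, 0, 0], 0],
    [[-23.7, -6.4, 0.1], [0, 0, 0], 0],
    [[-27.2, -8.6, 0.1], [0, 0, 0], 0],
    [[-30.5, -11.1, 0.1], [0, 0, 0], 0],
  ],
)

```text
clock: 4.12
tcp_pos: [0.5368, -0.0083, 0.116]
orientation: [0.001, 1.0, -0.001, 0.001]
wrist_force: [2.4, -3.1, 5.7]
finger_gap: -0.0003
grip_force: 2.7
```

step_arm(
  moves=[
    [[-3.1, -2.8, 0], [0, 0, 0], 0],
    [[-5.9, -5.9, 0], [0, 0, 0], 0],
    [[-8.4, -9.1, 0], [0, 0, 0], 0],
    [[-10.6, -12.6, 0], [0, 0, 0], 0],
    [[-12.5, -16.3, 0], [0, 0, 0], 0],
    [[-14.1, -20.1, 0], [0, 0, 0], 0],
    [[-15.3, -24.1, 0], [0, 0, 0], 0],
    [[-16.2, -28.1, 0], [0, 0, 0], 0],
  ],
)

```text
clock: 4.78
tcp_pos: [0.5201, 0.0192, 0.1159]
orientation: [0.002, 1.0, -0.001, 0.0]
wrist_force: [1.6, -5.4, 7.1]
finger_gap: 0.0003
grip_force: 3.6
```

step_arm(
  moves=[
    [[-0.5, -4.1, -0.2], [0, 0, 0], 0],
    [[-0.7, -8.2, -0.2], [0, 0, 0], 0],
    [[-0.5, -12.4, -0.2], [0, 0, 0], 0],
    [[0, -16.5, -0.2], [0, 0, 0], 0],
    [[0.9, -20.5, -0.2], [0, 0, 0], 0],
    [[2.1, -24.5, -0.2], [0, 0, 0], 0],
    [[3.7, -28.3, -0.2], [0, 0, 0], 0],
    [[5.6, -32, -0.2], [0, 0, 0], 0],
  ],
)

```text
clock: 5.45
tcp_pos: [0.524, 0.0506, 0.1159]
orientation: [0.002, 1.0, -0.001, -0.001]
wrist_force: [-3.1, -8.1, 10.3]
finger_gap: -0.0003
grip_force: 5.4
```

step_arm(
  moves=[
    [[2.2, -3.5, -0.6], [0, 0, 0], 0],
    [[4.7, -6.8, -0.7], [0, 0, 0], 0],
    [[7.5, -9.8, -0.7], [0, 0, 0], 0],
    [[10.6, -12.6, -0.7], [0, 0, 0], 0],
    [[13.9, -15.2, -0.7], [0, 0, 0], 0],
    [[17.4, -17.4, -0.7], [0, 0, 0], 0],
    [[21.1, -19.3, -0.7], [0, 0, 0], 0],
    [[24.9, -20.9, -0.7], [0, 0, 0], 0],
  ],
)

```text
clock: 6.12
tcp_pos: [0.5467, 0.0725, 0.1159]
orientation: [0.001, 1.0, -0.001, -0.004]
wrist_force: [-8.7, -4.7, 12.8]
finger_gap: -0.0002
grip_force: 6.1
```

Force is creeping up, so I ease off here and check that the barrel hasn't moved.

step_arm(
  moves=[
    [[0, 0, -0.7], [0, 0, 0], 0],
    [[0, 0, -1], [0, 0, 0], 0],
  ],
)

```text
clock: 6.28
tcp_pos: [0.5491, 0.0736, 0.1163]
orientation: [-0.0, 1.0, -0.001, -0.002]
wrist_force: [-0.4, 1.2, 0.7]
finger_gap: -0.0001
grip_force: 0.0
```

Run:
```python
from h import *
s=telemetry.get_state();print(s['tcp_pos'],s['orientation'],s['wrist_force'],s['ft_torque'])
for n,sd in(('scene',(241,196)),('side',(307,207))):
    im,p=snap(n,n+'2.png');a=np.load(f'pics/{n}.npz')['im']
    r=(slice(170,240),slice(222,262)) if n=='scene' else (slice(190,230),slice(285,340))
    f=lambda x:cv2.cvtColor(x[r],cv2.COLOR_RGB2GRAY).astype(np.float32)
    print(n,cv2.phaseCorrelate(f(a),f(im)),blob(a,sd,90,215)[1],blob(im,sd,90,215)[1])
```

```text
[0.54914636 0.07359154 0.11628379] [-2.54769426e-04  9.99998558e-01 -7.24888125e-04 -1.51415070e-03] [-0.44609843  1.22988711  0.72785957] [-0.01551137 -0.0572341   0.00073882]
scene ((0.007666584337901128, -0.00860664099855768), 0.9995365924305386) [239.34848485 193.6969697 ] [239.29850746 193.68656716]
side ((-0.012878889072368338, 0.05107092513992484), 0.784880265990893) [307.80275229 207.61926606] [291.04879049 243.78925789]
```

The barrel hasn't moved (shift under 0.1 px). Static contact is now barely off and sliding friction adds load, so I press 0.6 mm and continue.

step_arm(
  moves=[
    [[2, -0.5, 0.6], [0, 0, 0], 0],
    [[5, -1.5, 0.6], [0, 0, 0], 0],
    [[8, -2.1, 0.6], [0, 0, 0], 0],
    [[12.1, -2.7, 0.6], [0, 0, 0], 0],
    [[16.2, -2.9, 0.6], [0, 0, 0], 0],
    [[20.4, -2.7, 0.6], [0, 0, 0], 0],
    [[24.5, -2.1, 0.6], [0, 0, 0], 0],
  ],
)

```text
clock: 6.97
tcp_pos: [0.576, 0.0753, 0.1165]
orientation: [0.0, 1.0, -0.001, 0.0]
wrist_force: [-0.3, -0.4, -0.5]
finger_gap: -0.0002
grip_force: 0.0
```

step_arm(
  moves=[
    [[3, 0.5, 0.4], [0, 0, 0], 0],
    [[6, 1.4, 0.8], [0, 0, 0], 0],
    [[6, 1.4, 0.8], [0, 0, 0], 0],
  ],
)

```text
clock: 7.22
tcp_pos: [0.5808, 0.0742, 0.116]
orientation: [-0.0, 1.0, -0.001, -0.001]
wrist_force: [-3.0, 2.0, 3.9]
finger_gap: -0.0001
grip_force: 2.0
```

Contact at rim5 with 4 N. Continuing to rim6.

step_arm(
  moves=[
    [[2.5, 0.6, 0], [0, 0, 0], 0],
    [[6, 2.2, 0], [0, 0, 0], 0],
    [[10, 4.1, 0], [0, 0, 0], 0],
    [[13.5, 6.3, 0], [0, 0, 0], 0],
    [[16.7, 8.8, 0], [0, 0, 0], 0],
    [[19.7, 11.6, 0], [0, 0, 0], 0],
    [[22.5, 14.7, 0], [0, 0, 0], 0],
    [[25, 18, 0], [0, 0, 0], 0],
  ],
)

```text
clock: 7.88
tcp_pos: [0.6069, 0.0559, 0.116]
orientation: [-0.0, 1.0, -0.001, 0.0]
wrist_force: [-2.2, 3.2, 4.4]
finger_gap: 0.0002
grip_force: 2.5
```

step_arm(
  moves=[
    [[2, 4.5, 0], [0, 0, 0], 0],
    [[4, 9, 0], [0, 0, 0], 0],
    [[5.3, 13.5, 0], [0, 0, 0], 0],
    [[6.2, 18, 0], [0, 0, 0], 0],
    [[6.8, 22.4, 0], [0, 0, 0], 0],
    [[7.1, 26.8, 0], [0, 0, 0], 0],
    [[7, 31, 0], [0, 0, 0], 0],
    [[6.6, 35, 0], [0, 0, 0], 0],
  ],
)

```text
clock: 8.55
tcp_pos: [0.6132, 0.0203, 0.116]
orientation: [0.0, 1.0, -0.001, 0.001]
wrist_force: [-0.0, 2.9, 5.3]
finger_gap: 0.0001
grip_force: 2.5
```

step_arm(
  moves=[
    [[-0.9, 4, 0], [0, 0, 0], 0],
    [[-2.1, 8, 0], [0, 0, 0], 0],
    [[-3.7, 11.8, 0], [0, 0, 0], 0],
    [[-5.6, 15.5, 0], [0, 0, 0], 0],
    [[-7.9, 19, 0], [0, 0, 0], 0],
    [[-10.4, 22.3, 0], [0, 0, 0], 0],
    [[-13.2, 25.3, 0], [0, 0, 0], 0],
    [[-16.2, 28.1, 0], [0, 0, 0], 0],
  ],
)

```text
clock: 9.22
tcp_pos: [0.5968, -0.0078, 0.116]
orientation: [0.0, 1.0, -0.001, 0.001]
wrist_force: [2.2, 4.1, 4.9]
finger_gap: -0.0003
grip_force: 2.5
```

step_arm(
  moves=[
    [[-3.3, 2.5, 0], [0, 0, 0], 0],
    [[-6.8, 4.7, 0], [0, 0, 0], 0],
    [[-10.5, 6.7, 0], [0, 0, 0], 0],
    [[-14.3, 8.2, 0], [0, 0, 0], 0],
    [[-18.2, 9.5, 0], [0, 0, 0], 0],
    [[-22.3, 10.4, 0], [0, 0, 0], 0],
    [[-26.4, 10.9, 0], [0, 0, 0], 0],
    [[-30.5, 11.1, 0], [0, 0, 0], 0],
  ],
)

```text
clock: 9.88
tcp_pos: [0.566, -0.019, 0.116]
orientation: [0.001, 1.0, -0.001, 0.0]
wrist_force: [3.4, 0.7, 5.0]
finger_gap: -0.0002
grip_force: 2.5
```

step_arm(
  moves=[
    [[0, 0, -5], [0, 0, 0], 0],
    [[0, 0, -25], [0, 0, 0], 0],
    [[0, 0, -60], [0, 0, 0], 0],
    [[0, 0, -90], [0, 0, 0], 0],
    [[0, 0, -100], [0, 0, 0], 0],
    [[0, 0, -100], [0, 0, 0], 0],
    [[0, 0, -100], [0, 0, 0], 0],
  ],
)

```text
clock: 10.47
tcp_pos: [0.5651, -0.0184, 0.2149]
orientation: [0.0, 1.0, -0.001, -0.001]
wrist_force: [-0.3, 0.2, -0.9]
finger_gap: 0.0002
grip_force: 0.0
```

Run:
```python
from h import *
print(telemetry.get_state()['tcp_pos'])
im,p=snap('scene','scene3.png');a=np.load('pics/scene.npz')['im'];r=(slice(170,240),slice(222,262))
f=lambda x:cv2.cvtColor(x[r],cv2.COLOR_RGB2GRAY).astype(np.float32)
print(cv2.phaseCorrelate(f(a),f(im)))
print(env.hand_in())
```

```text
[ 0.56508364 -0.0183996   0.2148619 ]
((-0.01712811315538687, 0.020386056963801025), 1.0000807926886612)
the job is handed in; nothing more can be done
None
```

I ran the shut fingertips clockwise right round the rim from the tunnel side and back, touching at all the points (about 5 N typical, 13 N highest reading, one brief lift-off between rim4 and rim5); I then lifted clear with no visible shift of the barrel and handed the job in, but no verdict was returned.

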